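Feed toggles through the gated hopper

TASK

Tip the wooden toggles out of the scoop tray into the bench hopper while its gate is shut, and set the empty tray back upright on the bench. Then swing the cam lever up until it stands straight up, where the cam lifts the gate highest, so that all the toggles run down into the pan; finish still holding the lever there, without letting go (it springs back by itself). Do not disturb the jar, the mug and the loose jar lid.

Things in the scene. Friction and masses are not known exactly. Their poses are not given: they have to be found in the camera images.
- tray: pale wooden scoop tray, 0.18 to 0.29 kg, 98 wide (y; 110 over the handle's uprights), 137 long (x -65 to +72); origin at its underside below the handle, z up. Floor 4 thick, back wall (-x) 40 high, sides 36. No wall at +x: from x = 33 the floor ramps up 20 degrees to the pouring lip. Tipped lip down by about 55 degrees it empties
- tray_handle (a point): centre of the tray's straight wooden bar handle, which crosses the tray along its y: 14 thick (along the tray's x), 26 tall, 90 clear between its uprights; 81 above the tray's underside. Axes as the tray
- tray_lip (a point): middle of the tray's pouring lip: x = 72, 16 above the underside. Axes as the tray
- hopper: fixed open-topped hopper, plywood sides and back; origin on the bench, z up, downhill is -y. Mouth inside: x -65 to 65, y -55 (gate) to 85 (back wall); walls 175 high. The metal floor slopes 30 degrees from 149 high at the back, under the gate, to the spout end 45 high at y = -95. A guide post 215 high stands beside the gate on the +x side
- pan: fixed aluminium pan under the spout, 160 (x) by 150 (y), walls 42 high, 4 thick; origin under its centre, 150 from the hopper's origin along the hopper's -y; axes as the hopper
- gate (a joint): lift of the hopper's steel gate, m: 0 shut, 0.038 at its highest. The cam drives it through a strap link, a stem and a crossbar (top 193 above the bench when shut), all within 101 of the hopper's middle plane on the lever's side
- cam (a joint): angle of the eccentric cam and its lever, rad: 0 at rest, lever pointing downhill 10 degrees above level; 1.40 lever straight up = highest lift; beyond it the gate sinks again, stop at 1.95. Level shaft along the hopper's x at hopper y = -55, 105 above the bench. A spring and the gate's weight (1 to 5 N at the grip) drive it back to rest if let go
- lever: cam lever on the hopper's -x side: a 12 mm steel rod that ends in a black barrel grip, 22 in diameter and 44 long, lying level along the hopper's x and sticking out away from the hopper. The grip turns freely on its own pin. Origin at the grip's centre, 150 from the shaft's axis, 140 from the hopper's middle plane; the rod runs 108 from that plane. It swings in a vertical plane, up from the hopper's -y
- toggle0: turned dark wooden toggle, a smooth slippery barrel with round ends, 30 long and 20 in diameter, pale band round its middle, 14 g; origin at its centre, x along its length; starts in the tray
- toggle1: turned dark wooden toggle, a smooth slippery barrel with round ends, 30 long and 20 in diameter, pale band round its middle, 14 g; origin at its centre, x along its length; starts in the tray
- toggle2: turned dark wooden toggle, a smooth slippery barrel with round ends, 30 long and 20 in diameter, pale band round its middle, 14 g; origin at its centre, x along its length; starts in the tray
- toggle3: turned dark wooden toggle, a smooth slippery barrel with round ends, 30 long and 20 in diameter, pale band round its middle, 14 g; origin at its centre, x along its length; starts in the tray
- jar: amber glass jar with brass lid, diameter 72, 115 tall, loose bystander; origin under its centre
- mug: steel mug, diameter 72, 75 tall, loose bystander; origin under its centre
- jar_lid: loose brass jar lid lying flat, diameter 84, 12 thick, bystander; origin under its centre
Mind the look-alikes: they are no part of the job. What is shaped like the toggle3 but purple is not meant.

How it is judged:
By the outcome, as a careful person would: the job done as asked, in the order asked, and still so for the second after the job is handed in, while the arm keeps its last pose, push and grip.
It also fails if it takes over 62 s, if anything falls off the work surface, if the arm or the gripper's body presses on something with over 40 N, if the wrist force passes 120 N, or if a joint passes its speed limit or range.

ROBOT

A 6-joint arm with a two-finger parallel gripper is mounted at the origin on the work surface. World frame = base frame: x ahead of the robot, y to its left, z up, the work surface at z = 0. Lengths are in m, angles in rad, forces in N, time in s.
With the tool pointing down it reaches from about 0.275 to 0.725 m from the base axis. Payload 5.6 kg.
Tool frame: the origin (TCP) lies on the centre line of the jaws, within the pads' length; the fingertips stand 8 mm ahead of it and the grasp point (between the pads) lies 11 mm behind it; z points along the fingers, y is the line along which they close (so a half turn about z gives the same grasp; the last joint's range is limited). The gripper opens to 85 mm and grips with 20 to 120 N. Pads are 22 mm wide; open, the fingers measure 114 mm over their backs; the gripper's body (76 mm by 85 mm) begins 54 mm behind the grasp point. The pads swing forward as they close: fully open they stand 13 mm farther back than shut.
Start: joints at [1.602, 0.255, 0.108, 0, -1.424, -0.285], TCP at [0.138, 0.532, 0.239] pointing down, gripper open.
Joint ranges: [-2.95, 2.95], [-1.21, 1.97], [-1.09, 1.5], [-2.87, 1.71], [-2.94, -0.07], [-3.05, 3.05]. Speed limits (rad/s): [2.57, 2.57, 3.14, 3.14, 3.14, 3.14].

INTERFACE

Orientations are given as a rotation vector (axis times angle).
In Python, from rig import arm, eyes, order, look_for gives the robot as it stands.
- The arm moves only by the shell command python3 -m crank 'ROWS' [FORCE]. ROWS is text: rows parted by semicolons, each of 5 numbers parted by spaces: the shift along the tool's x, y, z in mm, then the turn about the tool's z in degrees, then the finger opening in mm, from 0 to 85.4. A call has 1 to 20 rows; each row is the pose to reach, as a shift and turn from the pose commanded when the call began, along the tool's axes at that moment; what a row does not reach only later rows make up. A row lasts 1/12 s, in which the tool goes at most 41.7 mm and 7.16 degrees, less where a joint would pass 70% of its speed; a pose out of reach is approached as far as the arm can. A call with a gripper value outside its range is refused whole. The fingers move at their own pace and stop on an object; FORCE is the grip in N (left out, the last holds). Time passes only in rows, so rows that repeat a pose let the fingers close. It gives the time, the measured TCP pose, the force, the opening and the grip force at its end, in the units of the state.
- arm.state(): the state, without advancing time (a new reading comes with each control period).
- eyes.camera(name): name is "scene" or "side" or "wrist"; returns the picture (420x560x3 uint8, red, green, blue); there is no depth.
- eyes.camera_info(name): a dict with "K" (3x3 intrinsics, pixels), "extrinsics" (4x4, takes a point from camera to world coordinates); the wrist camera has in their place "mount" (4x4, takes a point from camera to tool coordinates, whose origin is the TCP and whose axes are the flange's). Camera axes: x right, y up, looking along -z (the intrinsics and any distortion apply to the point x, -y, -z); pixel columns grow to the right and rows downward; lengths in m; the calibration is good to about 2 mm. A picture is of the moment at which its call begins: read the wrist's pose just before it. camera_info takes no time and is no camera call.
- order.job_done(): hands the job in; it is judged then, once.
Trained networks look in the newest picture that a camera, given by its name, has taken for a name from the list of things; names that differ only in an ending like _2 or _b are one class to them, and where a whole thing is asked for, a point or a joint stands for the part that bears it (a point fixed in the world has none). Each returns a list of dicts, best first, with "score" (0 to 1); they miss things now and then, are a little off and sometimes report something else, mostly with a low value. They report only what shows in the picture. A call takes as long as a camera call. They do not tell look-alikes from the thing itself.
- look_for(name, camera): "rect" ([centre column, centre row, width, height] in pixels, round what is visible of it).
The state is a dict: "clock": time; "qpos": joint angles; "joint_vel": joint speeds; "joint_efforts": joint torques, N m; "position": TCP position; "tool_rot": TCP orientation; "ft_force": force on the tool from outside, world axes, zero at the start; "moment": the same for the moment, N m; "finger_gap": finger opening in m; "grip_force": force on a finger pad.
Only numpy, scipy, OpenCV 4.12 (cv2) and the standard library are available. Lean on these libraries where they do the work, as an engineer would, in place of code of your own. Each camera call takes 0.05 s, during which the arm holds its last target. There are 200 camera calls.

## Working session

There is one attempt and no reset: what is moved stays moved. The work goes in short steps, Python scripts to look and compute and a shell command to move; the robot and the scene stay as the last step left them, time stands still between calls to the robot, and variables do not carry over. Pictures are saved under pics/ and viewed, at most 10 in all, crops included, and the job is handed in when it is done.

```bash
ls; mkdir -p pics
python3 - <<'E'
from rig import arm, eyes, order, look_for
import cv2,numpy as np
np.set_printoptions(precision=4,suppress=True)
print(arm.state())
for n in ("scene","side"):
    im=eyes.camera(n); cv2.imwrite(f"pics/{n}0.png",im[:,:,::-1])
    i=eyes.camera_info(n); print(n,i)
    for t in ["tray","tray_handle","hopper","pan","lever","jar","mug","jar_lid","toggle0"]:
        print(t,[(np.round(r["rect"]).tolist(),round(r["score"],2)) for r in look_for(t,n)][:5])
print(eyes.camera_info("wrist"))
E
```

```text
pics
{'clock': 0.0, 'qpos': array([ 1.6016,  0.2558,  0.107 , -0.0005, -1.4239, -0.2846]), 'joint_vel': array([ 0.0024,  0.0013,  0.0016,  0.0003, -0.0003, -0.001 ]), 'joint_efforts': array([ -0.0006, -38.6629,  23.7943,   5.3654,  -0.0062,   0.    ]), 'position': array([0.1379, 0.5319, 0.2384]), 'tool_rot': array([ 3.1144, -0.3975, -0.0003]), 'ft_force': array([-0.735 , -0.6817,  0.4898]), 'moment': array([0.0354, 0.0081, 0.0517]), 'grip_force': 0.0, 'finger_gap': 0.08511275503318373}
scene {'K': array([[379.7206,   0.    , 269.0815],
       [  0.    , 379.7206, 202.1876],
       [  0.    ,   0.    ,   1.    ]]), 'extrinsics': array([[ 0.1196, -0.6122,  0.7816,  1.3179],
       [ 0.9926,  0.0574, -0.1069, -0.1477],
       [ 0.0205,  0.7886,  0.6145,  0.7385],
       [ 0.    ,  0.    ,  0.    ,  1.    ]])}
tray [([171.0, 219.0, 47.0, 50.0], 0.59)]
tray_handle [([172.0, 217.0, 44.0, 43.0], 0.66)]
hopper [([334.0, 234.0, 146.0, 108.0], 0.73)]
pan [([334.0, 216.0, 21.0, 62.0], 0.63), ([295.0, 256.0, 61.0, 57.0], 0.58)]
lever [([286.0, 193.0, 37.0, 20.0], 0.48)]
jar [([196.0, 266.0, 29.0
[... 800 characters left out ...]
252.0, 195.0, 32.0, 23.0], 0.95)]
jar [([379.0, 243.0, 40.0, 57.0], 0.76)]
mug [([136.0, 190.0, 42.0, 32.0], 0.75)]
jar_lid [([409.0, 309.0, 47.0, 32.0], 0.86), ([333.0, 326.0, 11.0, 12.0], 0.72)]
toggle0 [([408.0, 306.0, 47.0, 34.0], 0.74), ([388.0, 369.0, 14.0, 20.0], 0.72), ([314.0, 311.0, 11.0, 12.0], 0.68), ([253.0, 196.0, 32.0, 26.0], 0.68), ([327.0, 303.0, 15.0, 7.0], 0.64)]
{'K': array([[310.127 ,   0.    , 278.9184],
       [  0.    , 310.127 , 203.6033],
       [  0.    ,   0.    ,   1.    ]]), 'mount': array([[ 0.0002,  0.9522,  0.3055,  0.0782],
       [ 1.    , -0.0003,  0.0002,  0.0008],
       [ 0.0002,  0.3055, -0.9522, -0.1333],
       [ 0.    ,  0.    ,  0.    ,  1.    ]])}
```

Run:
```python
import cv2
a=cv2.imread("pics/scene0.png");b=cv2.imread("pics/side0.png")
cv2.imwrite("pics/s1.png",cv2.resize(a[140:320,90:430],None,fx=2.35,fy=2.35,interpolation=cv2.INTER_CUBIC)[:600,:800])
cv2.imwrite("pics/s2.png",cv2.resize(b[120:400,100:470],None,fx=2.14,fy=2.14,interpolation=cv2.INTER_CUBIC)[:600,:800])
```

```text
(no output)
```

View pics/s1.png

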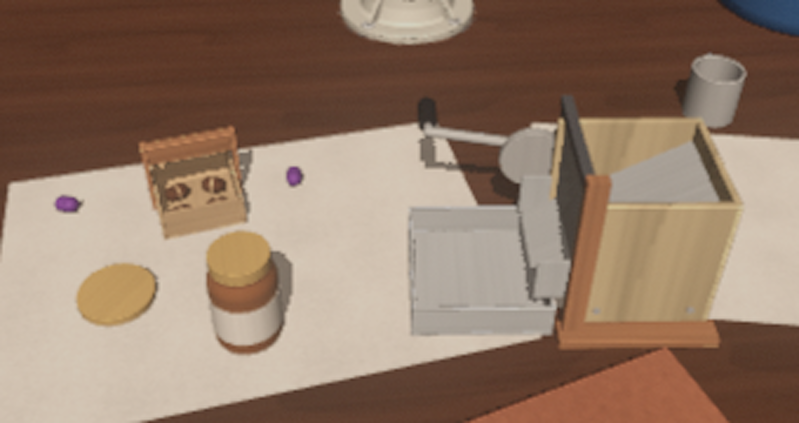

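View pics/s2.png

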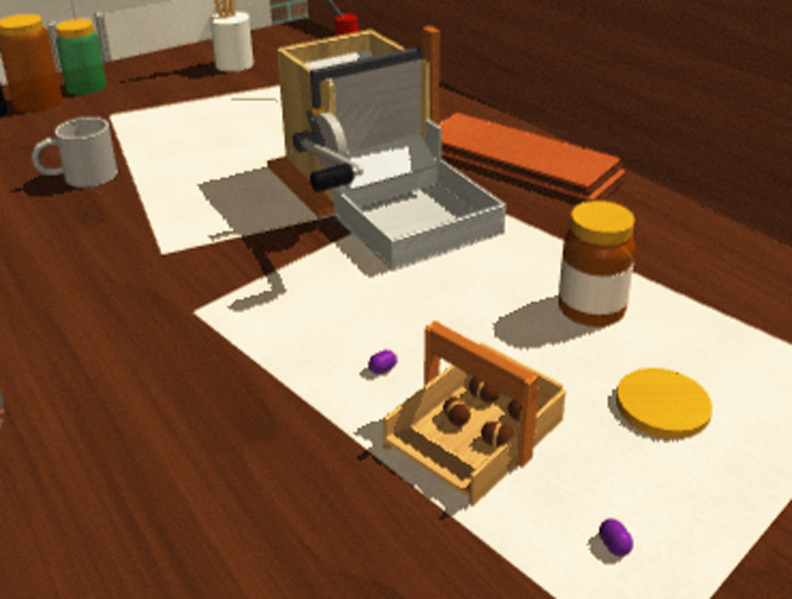

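The side view (crop) shows the tray with four dark toggles at about (475,420). Its handle runs from (432,330) to (530,460) and the lip faces the robot at about (430,470). The purple look-alikes are at (382,362) and (616,537). The hopper is at (360,110), the lever grip at (332,177) and the pan at (420,215). In the scene view the toggles are at (178,190) and (215,185), the purple ones at (67,204) and (294,176). I choose the dark ones, which are inside the tray.

```bash
cat > h.py <<'E'
import numpy as np
from rig import arm, eyes, order, look_for
np.set_printoptions(precision=4,suppress=True)
def proj(cam,P,E=None):
    i=eyes.camera_info(cam); E=i["extrinsics"] if E is None else E
    p=(np.atleast_2d(P)-E[:3,3])@E[:3,:3]; K=i["K"]
    return np.c_[K[0,2]+K[0,0]*p[:,0]/-p[:,2],K[1,2]+K[1,1]*-p[:,1]/-p[:,2]]
def world(pose,P):
    x,y,a=pose;c,s=np.cos(a),np.sin(a);P=np.atleast_2d(P).astype(float)
    return np.c_[x+c*P[:,0]-s*P[:,1],y+s*P[:,0]+c*P[:,1],P[:,2]]
E
cat > fit.py <<'E'
from h import *
from scipy.optimize import least_squares
f1=lambda *p:np.array(p)/2.35+[90,140]
f2=lambda *p:np.array(p)/2.14+[100,120]
def fit(obs,x0):
    def r(q): return np.concatenate([(proj(c,world(q,np.array(P)/1000))[0]-uv) for c,P,uv in obs])
    s=least_squares(r,x0,loss="soft_l1",f_scale=2);print(s.x,np.degrees(s.x[2]));print(r(s.x).reshape(-1,2).round(1).tolist());return s.x
# hopper
H=[("scene",(65,85,175),f1(735,204)),("scene",(-65,85,175),f1(697,121)),("side",(-65,85,175),f2(281,45)),("side",(65,85,175),f2(372,34)),
("scene",(-80,-225,42),f1(411,207)),("scene",(80,-225,42),f1(412,308)),("side",(-80,-225,42),f2(388,245)),("side",(80,-225,42),f2(503,208)),("side",(-80,-75,42),f2(337,192)),("side",(80,-75,42),f2(445,165)),
("side",(-140,-203,131),f2(332,177)),("scene",(-140,-203,131),f1(427,113))]
best=fit(H,[.5,.2,0.])
def tray(sgn):
    pass
T=[("side",(72,49,20),f2(388,432)),("side",(72,-49,20),f2(470,492)),("side",(0,55,94),f2(432,325)),("side",(0,-55,94),f2(534,380)),
("scene",(0,55,94),f1(235,132)),("scene",(0,-55,94),f1(144,146)),("scene",(-65,49,0),f1(244,221)),("scene",(-65,-49,0),f1(167,236)),("side",(-65,-49,40),f2(565,395))]
for a in (3.14,):fit(T,[.45,-.25,a])
E
python3 fit.py
```

```text
[ 0.6429  0.1608 -0.1026] -5.876571453081377
[[-0.9, -0.7], [0.2, 0.4], [2.3, 1.5], [-0.4, -1.1], [-1.3, -1.2], [-1.3, -0.2], [1.2, -2.1], [1.4, -1.5], [-2.0, -2.6], [-2.4, -3.6], [-0.6, -0.5], [0.2, -0.2]]
[ 0.4754 -0.2822  1.4813] 84.87165401146036
[[1.1, -32.6], [2.2, -75.8], [-3.1, 9.0], [-2.5, -35.2], [-8.2, -5.7], [24.2, 13.1], [-30.5, -17.0], [-4.4, -0.6], [0.3, -0.0]]
```

```bash
python3 - <<'E'
s=open('fit.py').read()
i=s.index('T=[');j=s.index('for a in')
s=s[:i]+'''T=[("side",(72,-49,18),f2(388,432)),("side",(72,49,18),f2(470,492)),("side",(0,-55,94),f2(432,325)),("side",(0,55,94),f2(534,380)),
("scene",(0,-55,94),f1(235,132)),("scene",(0,55,94),f1(144,146)),("scene",(-65,-49,0),f1(244,221)),("scene",(-65,49,0),f1(167,236)),("side",(-65,-49,40),f2(565,395))]
'''.replace('("side",(-65,-49,40)','("side",(-65,49,40)').replace('("side",(-65,49,40)','("side",(-65,-49,40)')+s[j:]
open('fit.py','w').write(s)
E
python3 fit.py
python3 - <<'E'
from h import *
# bystanders: base centres via ray at height
from scipy.spatial.transform import Rotation as R
def ray(cam,uv,z):
    i=eyes.camera_info(cam);K,E=i["K"],i["extrinsics"]
    d=E[:3,:3]@np.array([(uv[0]-K[0,2])/K[0,0],-(uv[1]-K[1,2])/K[1,1],-1]);return E[:3,3]+d*(z-E[2,3])/d[2]
f1=lambda *p:np.array(p)/2.35+[90,140]
print("jar",ray("scene",f1(240,257),.115),"mug",ray("scene",f1(717,72),.075),"lid",ray("scene",f1(117,293),.012),"purples",ray("scene",f1(67,204),.01),ray("scene",f1(294,176),.01))
E
```

```text
[ 0.6429  0.1608 -0.1026] -5.876571453081377
[[-0.9, -0.7], [0.2, 0.4], [2.3, 1.5], [-0.4, -1.1], [-1.3, -1.2], [-1.3, -0.2], [1.2, -2.1], [1.4, -1.5], [-2.0, -2.6], [-2.4, -3.6], [-0.6, -0.5], [0.2, -0.2]]
[ 0.4553 -0.3103  3.3271] 190.62768115898595
[[-2.7, -0.2], [-0.3, 0.4], [0.5, -1.6], [0.7, -0.4], [-1.1, -1.0], [-2.8, -0.3], [-0.2, 1.3], [-3.0, 1.7], [-38.5, -26.0]]
jar [ 0.6829 -0.236   0.115 ] mug [0.3476 0.3921 0.075 ] lid [ 0.6201 -0.3804  0.012 ] purples [ 0.4644 -0.4618  0.01  ] [ 0.4373 -0.1886  0.01  ]
```

```bash
cat >> h.py <<'E'
from scipy.spatial.transform import Rotation as R
def go(x,y,z,yawy):
    """tool shift mm and turn deg to reach TCP x,y,z with tool y at world yaw (deg)"""
    s=arm.state();M=R.from_rotvec(s["tool_rot"]).as_matrix()
    d=M.T@(np.array([x,y,z])-s["position"])*1000
    now=np.degrees(np.arctan2(M[1,1],M[0,1]));t=-((yawy-now+180)%360-180)
    print("t",round(s["clock"],2),"pos",s["position"],"yawy",round(now,1),"tilt",M[:,2],"SHIFT",d.round(1),"TURN",round(t,1))
HOP=np.array([.6429,.1608,-.1026]);TR=np.array([.4553,-.3103,3.3271])
def hop(x,y,z): return world(HOP,np.array([x,y,z])/1000)[0]
E
python3 -c "
from h import *
go(.4553,-.3103,.20,-169.4)"
```

```text
t 1.0 pos [0.1381 0.5324 0.2393] yawy -104.5 tilt [ 0. -0. -1.] SHIFT [518.6 736.1  39.3] TURN 64.9
```

```bash
P='518 736 30 65 85'; python3 -m crank '100 140 0 20 85; 518 736 0 65 85; 518 736 0 65 85; 518 736 0 65 85; 518 736 0 65 85; 518 736 0 65 85; 518 736 0 65 85; 518 736 0 65 85; 518 736 0 65 85; 518 736 0 65 85; 518 736 0 65 85; 518 736 0 65 85; 518 736 0 65 85; 518 736 0 65 85; 518 736 0 65 85; 518 736 0 65 85; 518 736 0 65 85; 518 736 0 65 85; 518 736 0 65 85; 518 736 0 65 85' 60; python3 -c "
from h import *
go(.4553,-.3103,.20,-169.4)"
```

```text
clock: 2.67
position: [0.4314, -0.2502, 0.2393]
tool_rot: [-2.414, 2.01, -0.001]
ft_force: [1.2, 1.0, 0.6]
finger_gap: 0.0849
grip_force: 0.0
t 2.67 pos [ 0.4314 -0.2502  0.2393] yawy -169.6 tilt [ 0.0004 -0.0001 -1.    ] SHIFT [ 63.5 -12.6  39.3] TURN -0.2
```

```bash
python3 -m crank '63 -13 20 0 85; 63 -13 20 0 85; 63 -13 20 0 85; 63 -13 20 0 85'
python3 - <<'E'
from h import *
import cv2
s=arm.state();im=eyes.camera("wrist");cv2.imwrite("pics/w1.png",im[:,:,::-1])
i=eyes.camera_info("wrist");T=np.eye(4);T[:3,:3]=R.from_rotvec(s["tool_rot"]).as_matrix();T[:3,3]=s["position"];E=T@i["mount"]
np.save("E1.npy",E);print(s["position"])
P=np.array([(0,45,94),(0,-45,94),(7,0,94),(-7,0,94),(72,49,16),(72,-49,16),(-65,49,40),(-65,-49,40)])/1000
print(proj("wrist",world(TR,P),E).round(0).tolist())
E
```

```text
clock: 3.0
position: [0.4551, -0.3082, 0.2179]
tool_rot: [2.412, -2.012, -0.004]
ft_force: [-0.5, 0.7, 0.4]
finger_gap: 0.0848
grip_force: 0.0
[ 0.4551 -0.3082  0.2179]
[[278.0, 145.0], [279.0, 245.0], [286.0, 197.0], [270.0, 197.0], [346.0, 131.0], [341.0, 218.0], [212.0, 134.0], [218.0, 227.0]]
```

View pics/w1.png

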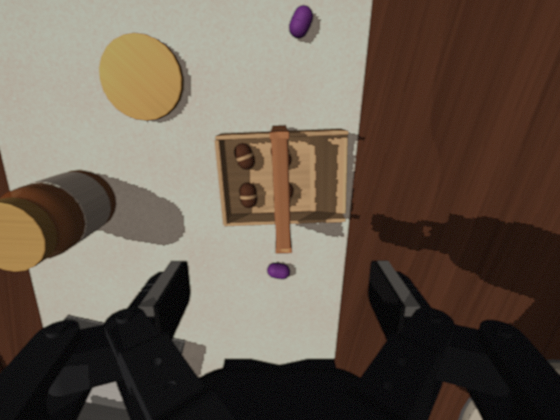

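The wrist view shows the handle bar from (280,127) to (283,251), four banded dark toggles inside the tray, and purple decoys outside at (301,21) and (279,271). The tray is about 5 mm off the estimate along its bar, so I'll correct for that and grip it.

```bash
python3 -m crank '7 3 40 0 85; 7 3 80 0 85; 7 3 115 0 85; 7 3 140 0 85; 7 3 148 0 85; 7 3 148 0 85; 7 3 148 0 0; 7 3 148 0 0; 7 3 148 0 0; 7 3 148 0 0; 7 3 148 0 0; 7 3 148 0 0; 7 3 148 0 0; 7 3 148 0 0' 60
```

```text
clock: 4.22
position: [0.4542, -0.315, 0.0721]
tool_rot: [-2.415, 2.009, -0.002]
ft_force: [-1.5, 0.5, 4.9]
finger_gap: 0.0132
grip_force: 59.6
```

```bash
python3 -m crank '0 0 -25 0 0; 0 0 -60 0 0; 0 0 -100 0 0; 0 0 -140 0 0; 0 0 -180 0 0; 0 0 -215 0 0; 0 0 -235 0 0; 0 0 -235 0 0'
python3 - <<'E'
from h import *
import cv2
im=eyes.camera("side");cv2.imwrite("pics/side1.png",im[100:380,180:460,::-1])
p=hop(0,36,0);print(p);go(p[0],p[1],.305,-95.9+.9)
E
```

```text
clock: 4.88
position: [0.4549, -0.3157, 0.311]
tool_rot: [-2.413, 2.009, -0.012]
ft_force: [-0.1, -0.5, -2.8]
finger_gap: 0.013
grip_force: 58.7
[0.6466 0.1966 0.    ]
t 4.93 pos [ 0.4545 -0.3148  0.3077] yawy -169.5 tilt [ 0.0034 -0.0007 -1.    ] SHIFT [-468.1 -281.7    3. ] TURN -74.5
```

View pics/side1.png

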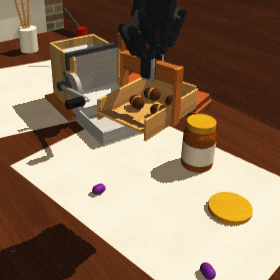

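```bash
python3 -m crank '-5 -3 0 -1 0; -19 -11 0 -3 0; -37 -23 0 -6 0; -61 -37 0 -10 0; -84 -51 0 -13 0; -112 -68 0 -18 0; -140 -85 0 -22 0; -168 -102 0 -27 0; -197 -118 0 -31 0; -225 -135 0 -36 0; -253 -152 0 -40 0; -281 -169 0 -44 0; -309 -186 0 -49 0; -337 -203 0 -53 0; -365 -220 0 -58 0; -393 -237 0 -62 0; -417 -251 0 -66 0; -440 -265 0 -70 0; -459 -276 0 -73 0; -468 -282 0 -74 0'
python3 - <<'E'
from h import *
import cv2
s=arm.state();im=eyes.camera("wrist");a=cv2.resize(im[:,:,::-1],(400,300))
im=eyes.camera("side")[60:285,150:450,::-1];im2=eyes.camera("scene")[80:305,230:530,::-1]
z=lambda q:cv2.resize(q,(400,300),interpolation=cv2.INTER_CUBIC)
cv2.imwrite("pics/m1.png",np.vstack([np.hstack([z(im),z(im2)]),np.hstack([a,a*0])]))
i=eyes.camera_info("wrist");T=np.eye(4);T[:3,:3]=R.from_rotvec(s["tool_rot"]).as_matrix();T[:3,3]=s["position"];E=T@i["mount"]
print((proj("wrist",np.array([hop(*q) for q in [(65,85,175),(-65,85,175),(65,-55,175),(-65,-55,175)]]),E)*400/560+[0,300]).round().tolist())
p=hop(0,36,0);print(p);go(p[0],p[1],.305,-95.9+.9)
E
```

```text
clock: 6.6
position: [0.6455, 0.2001, 0.3017]
tool_rot: [3.136, -0.142, -0.01]
ft_force: [-0.7, -0.4, -3.4]
finger_gap: 0.0133
grip_force: 58.6
[[159.0, 384.0], [163.0, 487.0], [282.0, 385.0], [270.0, 488.0]]
[0.6466 0.1966 0.    ]
t 6.75 pos [0.6455 0.1979 0.3026] yawy -95.4 tilt [-0.0057 -0.0022 -1.    ] SHIFT [ 1.2  1.2 -2.4] TURN -0.4
```

View pics/m1.png

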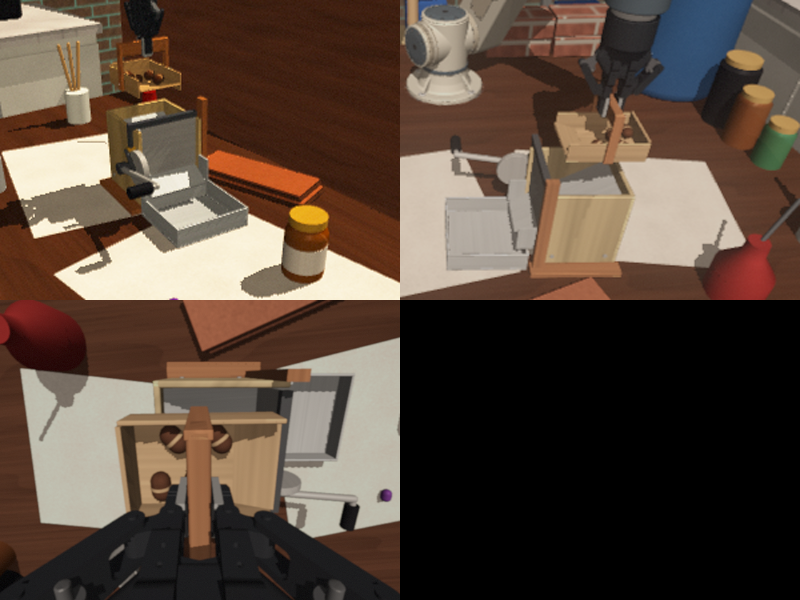

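The tray hangs level over the mouth. The side crop shows it above the hopper. In the wrist view the hopper's +x rim is at about row 381 and the tray is centred between the side walls. Next I lower its back edge onto the back wall and start to pivot.

```bash
python3 -m crank '1 2 15 0 0; 1 5 35 0 0; 1 5 50 0 0; 1 5 54 0 0; 1 8 58 0 0; 1 12 62 0 0; 1 15 65 0 0; 1 18 68 0 0; 1 21 71 0 0; 1 24 74 0 0; 1 27 77 0 0; 1 29 79 0 0' 20
python3 - <<'E'
from h import *
import cv2
s=arm.state()
im=eyes.camera("side")[80:230,180:380,::-1];im2=eyes.camera("scene")[130:280,280:480,::-1]
z=lambda q:cv2.resize(q,(400,300),interpolation=cv2.INTER_CUBIC)
cv2.imwrite("pics/m2.png",np.hstack([z(im),z(im2)]))
p=hop(0,9,0);go(p[0],p[1],.2243,-95.9)
E
```

```text
clock: 7.75
position: [0.6493, 0.1733, 0.2395]
tool_rot: [-3.121, 0.146, -0.038]
ft_force: [-5.5, 17.1, 34.3]
finger_gap: 0.0134
grip_force: 96.9
t 7.85 pos [0.6493 0.1734 0.2395] yawy -95.4 tilt [ 0.0249  0.016  -0.9996] SHIFT [-5.4  4.4 15. ] TURN 0.5
```

View pics/m2.png

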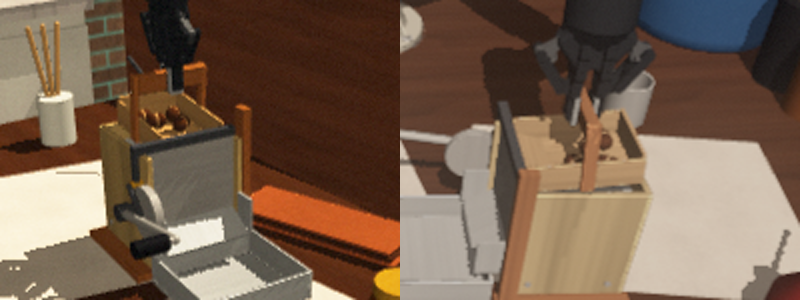

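```bash
python3 -m crank '0 -8 -8 0 13; 0 -11 -13 0 14; 0 -11 -13 0 16; 0 -9 -10 0 18; 0 -6 -7 0 19; 0 -3 -3 0 21; 0 0 0 0 22; 0 2 3 0 23; 0 4 7 0 24; 0 6 10 0 25; 0 7 13 0 25.5; 0 7 13 0 25.5' 20
python3 - <<'E'
from h import *
import cv2
im=eyes.camera("side")[80:230,180:380,::-1];im2=eyes.camera("scene")[130:280,280:480,::-1]
z=lambda q:cv2.resize(q,(400,300),interpolation=cv2.INTER_CUBIC)
cv2.imwrite("pics/m3.png",np.hstack([z(im),z(im2)]))
p=hop(0,1,0);go(p[0],p[1],.211,-95.9)
E
```

```text
clock: 8.85
position: [0.6434, 0.1602, 0.2135]
tool_rot: [3.137, -0.152, -0.002]
ft_force: [-0.3, -2.9, -0.8]
finger_gap: 0.0254
grip_force: 1.1
t 8.95 pos [0.6436 0.1607 0.2143] yawy -95.5 tilt [-0.0001 -0.0003 -1.    ] SHIFT [-0.7 -1.1  3.3] TURN 0.4
```

View pics/m3.png

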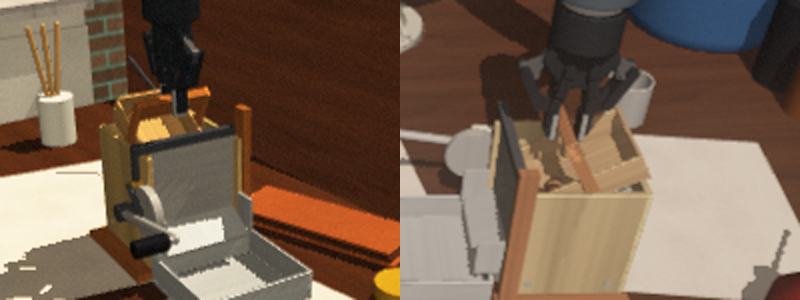

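The tray is tilted about 30° and caged between the fingers; the scene view shows the bar leaning at (570,150). I continue to about 50°.

```bash
python3 -m crank '0 1 4 0 26.5; 0 2 8 0 27.5; 0 3 12 0 28; 0 3 14 0 28.5; 0 2 16 0 29; 0 1 17 0 29.5; 0 0 18 0 29.5; 0 -1 18 0 29.5; 0 -1 18 0 29.5; 0 -1 18 0 29.5; 0 -1 18 0 29.5; 0 -1 18 0 29.5' 20
python3 - <<'E'
from h import *
import cv2
s=arm.state()
im=eyes.camera("side")[80:230,180:380,::-1];im2=eyes.camera("scene")[130:280,280:480,::-1]
w=eyes.camera("wrist")[:,:,::-1]
z=lambda q:cv2.resize(q,(400,300),interpolation=cv2.INTER_CUBIC)
cv2.imwrite("pics/m4.png",np.vstack([np.hstack([z(im),z(im2)]),np.hstack([z(w),z(w[200:,180:446])])]))
E
```

```text
clock: 9.95
position: [0.6439, 0.1594, 0.1976]
tool_rot: [3.134, -0.153, 0.001]
ft_force: [-1.4, -9.1, 5.2]
finger_gap: 0.0294
grip_force: 4.8
```

View pics/m4.png

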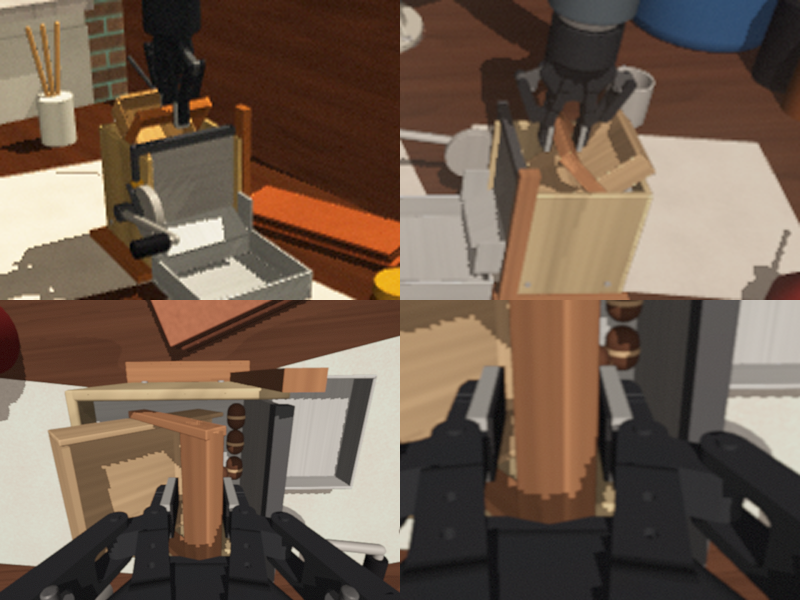

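```bash
python3 -m crank '0 -3 -1 0 29.5; 0 -6 -2 0 29.5; 0 -8 -3 0 29.5; 0 -4 -1 0 29.5; 0 -8 -3 0 29.5; 0 -8 -3 0 29.5; 0 -4 -2 0 29.5; 0 0 -2 0 29; 0 2 -8 0 27.5; 0 2 -14 0 26; 0 1 -18 0 25; 0 -2 -24 0 23; 0 -6 -31 0 21.5; 0 -11 -38 0 19; 0 -17 -45 0 17; 0 -24 -53 0 15; 0 -30 -62 0 12; 0 -30 -62 0 5; 0 -30 -62 0 0; 0 -30 -62 0 0' 60
python3 - <<'E'
from h import *
import cv2
im=eyes.camera("side")[60:210,180:380,::-1];im2=eyes.camera("scene")[110:260,280:480,::-1]
w=eyes.camera("wrist")[:,:,::-1]
z=lambda q:cv2.resize(q,(400,300),interpolation=cv2.INTER_CUBIC)
cv2.imwrite("pics/m5.png",np.vstack([np.hstack([z(im),z(im2)]),np.hstack([z(w),z(w[100:300,180:446])])]))
p=hop(0,32,0);go(p[0],p[1],.32,-95.9)
E
```

```text
clock: 11.77
position: [0.6467, 0.1923, 0.2579]
tool_rot: [-3.137, 0.151, 0.0]
ft_force: [0.6, 0.9, 0.5]
finger_gap: 0.0126
grip_force: 60.3
t 11.92 pos [0.6466 0.1917 0.258 ] yawy -95.5 tilt [-0.0002  0.0003 -1.    ] SHIFT [ -0.6  -0.9 -62. ] TURN 0.4
```

View pics/m5.png

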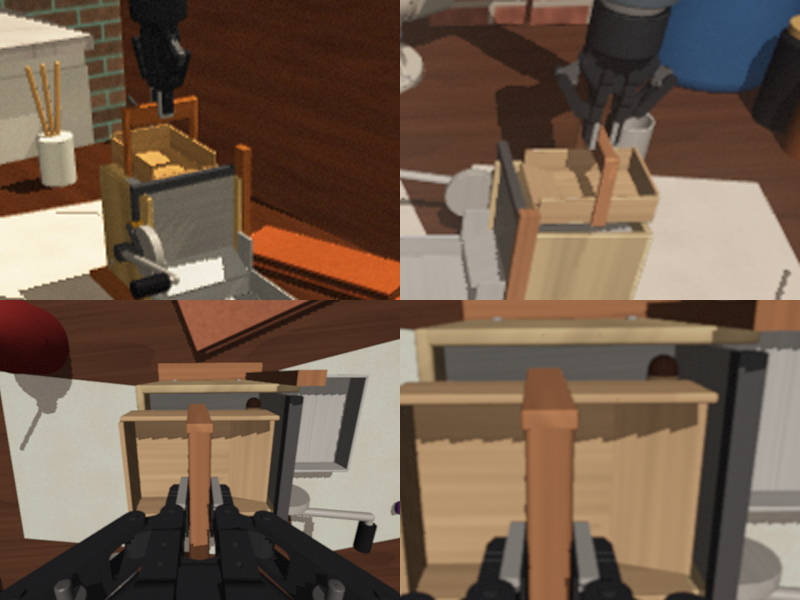

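The tray is level, empty and held. A toggle shows in the hopper at (665,368) in the crop. I lift the tray and carry it back.

```bash
python3 -m crank '0 0 -20 0 0; 0 0 -50 0 0; 0 0 -60 0 0; 0 0 -60 0 0'; python3 -c "
from h import *
go(.4545,-.3148,.318,-169.5)"
```

```text
clock: 12.25
position: [0.6475, 0.1912, 0.3211]
tool_rot: [-3.136, 0.153, -0.007]
ft_force: [-1.0, 1.2, -2.8]
finger_gap: 0.0123
grip_force: 59.6
t 12.25 pos [0.6475 0.1912 0.3211] yawy -95.6 tilt [ 0.0045  0.0012 -1.    ] SHIFT [-142.8  522.4    1.6] TURN 73.9
```

```bash
python3 -m crank '-2 7 0 1 0; -7 26 0 3 0; -14 52 0 7 0; -23 84 0 12 0; -33 120 0 17 0; -43 157 0 22 0; -53 193 0 27 0; -63 230 0 33 0; -73 266 0 38 0; -83 303 0 43 0; -93 340 0 48 0; -103 376 0 53 0; -112 410 0 58 0; -121 441 0 62 0; -129 470 0 67 0; -135 494 0 70 0; -140 512 0 72 0; -143 522 0 74 0; -143 522 0 74 0'
python3 - <<'E'
from h import *
go(.4545,-.3148,.09,-169.5)
E
```

```text
clock: 13.83
position: [0.452, -0.3154, 0.3163]
tool_rot: [2.408, -2.015, -0.006]
ft_force: [0.0, 1.4, -2.4]
finger_gap: 0.0128
grip_force: 59.5
t 13.83 pos [ 0.452  -0.3154  0.3163] yawy -169.8 tilt [-0.0035  0.0013 -1.    ] SHIFT [  0.3  -3.3 226.3] TURN -0.3
```

```bash
python3 -m crank '0 0 30 0 0; 0 0 70 0 0; 0 0 110 0 0; 0 0 150 0 0; 0 0 185 0 0; 0 0 210 0 0; 0 0 222 0 0; 0 0 227 0 0; 0 0 228 0 0; 0 0 228 0 0'
python3 - <<'E'
from h import *
import cv2
s=arm.state();print(s["position"],s["ft_force"])
im=eyes.camera("side");i2=eyes.camera("scene")
for t in ("tray",):
    print(look_for(t,"side")[:1])
z=lambda q:cv2.resize(q,(400,300),interpolation=cv2.INTER_CUBIC)
cv2.imwrite("pics/m6.png",np.hstack([z(im[220:400,230:470,::-1]),z(i2[170:290,130:290,::-1])]))
E
```

```text
clock: 14.67
position: [0.4542, -0.3139, 0.0906]
tool_rot: [2.415, -2.009, 0.001]
ft_force: [-0.7, -0.1, -2.6]
finger_gap: 0.0126
grip_force: 59.5
[ 0.4542 -0.3139  0.0906] [-0.6623 -0.1036 -2.6237]
[{'rect': [321.7, 310.1, 88.4, 85.9], 'score': 0.56}]
```

View pics/m6.png

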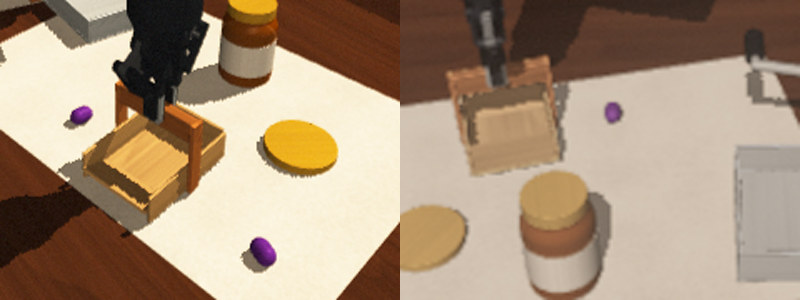

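The tray is level just above the bench and clear of the lid and the jar. I lower it slowly.

```bash
python3 -m crank '0 0 4 0 0; 0 0 7 0 0; 0 0 9 0 0; 0 0 9 0 0' | grep -E "pos|ft"; python3 -m crank '0 0 2 0 0; 0 0 4 0 0; 0 0 4 0 0' | grep -E "pos|ft"
```

```text
position: [0.456, -0.3147, 0.0841]
ft_force: [0.1, 4.4, 10.7]
position: [0.4561, -0.3147, 0.084]
ft_force: [-7.5, 13.5, 36.8]
```

```bash
python3 -m crank '0 0 2 0 0; 0 0 4 0 0; 0 0 4 0 0' | grep -E "pos|ft"
```

```text
position: [0.4561, -0.3148, 0.0839]
ft_force: [-15.9, 22.3, 61.2]
```

```bash
python3 -m crank '0 0 -5 0 0; 0 0 -9 0 0; 0 0 -9 0 0; 0 0 -9 0 25; 0 0 -9 0 50; 0 0 -9 0 60; 0 0 -9 0 60' 40; python3 -m crank '0 0 -15 0 60; 0 0 -45 0 60; 0 0 -85 0 60; 0 0 -125 0 60; 0 0 -165 0 60; 0 0 -165 0 60' |head -2
python3 - <<'E'
from h import *
import cv2
im=eyes.camera("side");i2=eyes.camera("scene")
z=lambda q:cv2.resize(q,(400,300),interpolation=cv2.INTER_CUBIC)
cv2.imwrite("pics/m7.png",np.hstack([z(im[220:400,230:470,::-1]),z(i2[140:290,130:330,::-1])]))
print(look_for("lever","side")[:1],look_for("lever","scene")[:1])
print(proj("side",[hop(-140,-203,131)]),proj("scene",[hop(-140,-203,131)]))
p=hop(-140,-203,131);go(p[0],p[1],.25,-95.9)
E
```

```text
clock: 16.23
position: [0.4535, -0.3141, 0.0815]
tool_rot: [2.414, -2.01, -0.002]
ft_force: [-0.3, -0.7, 0.7]
finger_gap: 0.0594
grip_force: 0.0
clock: 16.73
position: [0.4565, -0.3166, 0.2562]
[{'rect': [251.0, 195.1, 26.7, 24.1], 'score': 0.79}] [{'rect': [287.2, 192.8, 36.9, 21.3], 'score': 0.49}]
[[254.5176 202.163 ]] [[271.9089 187.9341]]
t 16.93 pos [ 0.4534 -0.3138  0.2459] yawy -169.6 tilt [-0.0021  0.0014 -1.    ] SHIFT [-276.9  -80.9   -3.8] TURN -73.7
```

View pics/m7.png

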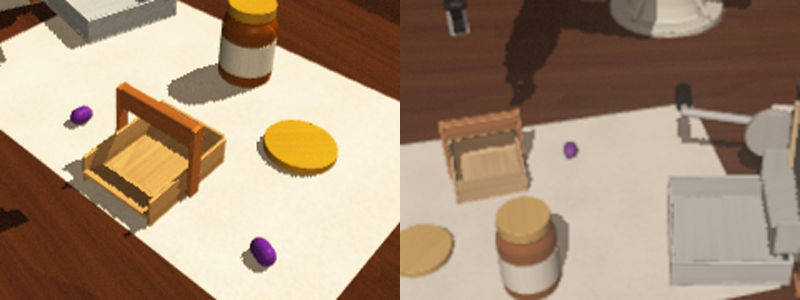

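The tray stands upright and empty on the bench (side crop, at (150,150)) and the jar, lid and decoys are where they were. Next is the lever.

```bash
python3 -m crank '-10 -3 0 -3 85; -40 -12 0 -10 85; -80 -23 0 -17 85; -120 -35 0 -24 85; -160 -47 0 -31 85; -200 -58 0 -38 85; -240 -70 0 -45 85; -265 -78 0 -52 85; -277 -81 0 -59 85; -277 -81 0 -66 85; -277 -81 0 -73 85; -277 -81 0 -74 85; -277 -81 0 -74 85'|head -2
python3 - <<'E'
from h import *
import cv2
s=arm.state();im=eyes.camera("wrist");cv2.imwrite("pics/w9.png",im[:,:,::-1])
i=eyes.camera_info("wrist");T=np.eye(4);T[:3,:3]=R.from_rotvec(s["tool_rot"]).as_matrix();T[:3,3]=s["position"];E=T@i["mount"];K=i["K"]
p=hop(-140,-203,131);uv=proj("wrist",[p],E)[0];print("pred",uv,look_for("lever","wrist")[:2])
m=(im.max(2)<55).astype(np.uint8);n,l,st,c=cv2.connectedComponentsWithStats(m)
for k in range(1,n):
    if st[k,4]>150: print(st[k],c[k].round(1))
def at(uv,z):
    d=E[:3,:3]@np.array([(uv[0]-K[0,2])/K[0,0],-(uv[1]-K[1,2])/K[1,1],-1]);return E[:3,3]+d*(z-E[2,3])/d[2]
for k in range(1,n):
    if st[k,4]>150: print(at(c[k],.131),p)
go(p[0],p[1],.25,-95.9)
E
```

```text
clock: 18.02
position: [0.4827, -0.0271, 0.2459]
pred [277.5194 201.3167] [{'rect': [199.4, 191.1, 193.2, 73.5], 'score': 0.71}, {'rect': [190.4, 173.4, 212.4, 106.0], 'score': 0.43}]
[   10     0   115   153 11035] [67.9 59. ]
[ 98 118  23  12 196] [108.6 123.5]
[548 118  12  59 618] [554.1 146.7]
[172 124  51  30 948] [198.6 138.1]
[465 132  19  48 628] [474.1 154.9]
[ 85 146  64  25 685] [112.3 157. ]
[ 173  168   73   55 2156] [196.8 197.8]
[ 270  176   24   53 1178] [281.5 201.4]
[ 465  177   51   61 1043] [485.2 203. ]
[    0   261   560   159 50341] [272.3 365.4]
[0.6064 0.1146 0.131 ] [ 0.4828 -0.0268  0.131 ]
[0.5587 0.0973 0.131 ] [ 0.4828 -0.0268  0.131 ]
[ 0.5064 -0.2498  0.131 ] [ 0.4828 -0.0268  0.131 ]
[0.5409 0.0298 0.131 ] [ 0.4828 -0.0268  0.131 ]
[ 0.5061 -0.1872  0.131 ] [ 0.4828 -0.0268  0.131 ]
[0.533  0.1012 0.131 ] [ 0.4828 -0.0268  0.131 ]
[0.4925 0.04   0.131 ] [ 0.4828 -0.0268  0.131 ]
[ 0.4825 -0.0301  0.131 ] [ 0.4828 -0.0268  0.131 ]
[ 0.4641 -0.2004  0.131 ] [ 0.4828 -0.0268  0.131 ]
[ 0.3102 -0.0041  0.131 ] [ 0.4828 -0.0268  0.131 ]
t 18.12 pos [ 0.4829 -0.0273  0.2465] yawy -95.7 tilt [-0.0017 -0.0004 -1.    ] SHIFT [-0.1 -0.5 -3.5] TURN 0.2
```

The grip shows as a dark blob at (281,201), at world (0.4825, -0.030), within 3 mm of the prediction.

```bash
python3 -m crank '-3 3 35 0 85; -3 3 75 0 85; -3 3 105 0 85; -3 3 122 0 85; -3 3 126 0 85; -3 3 126 0 85; -3 3 126 0 40; -3 3 126 0 10; -3 3 126 0 10; -3 3 126 0 10; -3 3 126 0 10; -3 3 126 0 10; -3 3 126 0 10; -3 3 126 0 10; -3 3 126 0 10' 40
python3 - <<'E'
from h import *
s=arm.state();M=R.from_rotvec(s["tool_rot"]).as_matrix();g=s["position"]-M[:,2]*.011
c,sn=np.cos(HOP[2]),np.sin(HOP[2]);d=g-[*HOP[:2],0];print("grip in hopper",[c*d[0]+sn*d[1],-sn*d[0]+c*d[1],d[2]])
c0=hop(0,-55,105)
for f in np.linspace(0,1.4,15):
    a=np.radians(10)+f;p=hop(-140,-55-150*np.cos(a),105+150*np.sin(a))
    p0=hop(-140,-55-150*np.cos(np.radians(10)),105+150*np.sin(np.radians(10)))
    print(round(f,2),(M.T@(p-p0)*1000).round(1))
E
```

```text
clock: 19.37
position: [0.4804, -0.0294, 0.1216]
tool_rot: [-3.137, 0.152, -0.002]
ft_force: [0.3, 2.3, 2.4]
finger_gap: 0.021
grip_force: 39.4
grip in hopper [np.float64(-0.14217775353388146), np.float64(-0.20582046251731417), np.float64(0.13257956191946094)]
0.0 [0. 0. 0.]
0.1 [  0.   -3.3 -14.6]
0.2 [  0.1  -8.1 -28.8]
0.3 [  0.1 -14.3 -42.5]
0.4 [  0.2 -21.8 -55.5]
0.5 [  0.2 -30.6 -67.6]
0.6 [  0.3 -40.6 -78.8]
0.7 [  0.4 -51.6 -89. ]
0.8 [  0.5 -63.5 -98. ]
0.9 [   0.6  -76.4 -105.8]
1.0 [   0.6  -89.9 -112.3]
1.1 [   0.7 -104.  -117.4]
1.2 [   0.8 -118.5 -121. ]
1.3 [   0.9 -133.4 -123.2]
1.4 [   1.  -148.4 -123.9]
```

```bash
python3 -m crank '0 -1 -7 0 10; 0 -3 -15 0 10; 0 -5 -22 0 10; 0 -8 -29 0 10; 0 -11 -36 0 10; 0 -14 -42 0 10; 0 -18 -49 0 10; 0 -22 -55 0 10; 0 -26 -62 0 10; 0 -31 -68 0 10; 0 -35 -73 0 10; 0 -41 -79 0 10; 0 -46 -84 0 10; 0 -52 -89 0 10' 40; python3 -m crank '0 -6 -5 0 10; 0 -12 -9 0 10; 0 -18 -13 0 10; 0 -25 -17 0 10; 0 -31 -20 0 10; 0 -38 -23 0 10; 0 -45 -26 0 10; 0 -52 -28 0 10; 0 -59 -30 0 10; 0 -67 -32 0 10; 0 -74 -33 0 10; 0 -82 -34 0 10; 0 -89 -35 0 10; 0 -96 -35 0 10; 0 -96 -35 0 10; 0 -96 -35 0 10'
python3 - <<'E'
from h import *
s=arm.state();M=R.from_rotvec(s["tool_rot"]).as_matrix();g=s["position"]-M[:,2]*.011
c,sn=np.cos(HOP[2]),np.sin(HOP[2]);d=g-[*HOP[:2],0];print("grip in hopper",[c*d[0]+sn*d[1],-sn*d[0]+c*d[1],d[2]])
print(s["position"],s["ft_force"])
E
```

```text
clock: 20.53
position: [0.4848, 0.0214, 0.2113]
tool_rot: [3.136, -0.152, -0.0]
ft_force: [0.4, -5.7, 2.5]
finger_gap: 0.0204
grip_force: 39.9
clock: 21.87
position: [0.4934, 0.1182, 0.247]
tool_rot: [-3.138, 0.15, 0.001]
ft_force: [-4.6, -1.5, 8.9]
finger_gap: 0.0208
grip_force: 40.5
grip in hopper [np.float64(-0.1443694587522293), np.float64(-0.05768423812719977), np.float64(0.2579583604137045)]
[0.4934 0.1182 0.247 ] [-4.5621 -1.468   8.9302]
```

Run:
```python
from h import *
from scipy.optimize import least_squares
import cv2
P=np.array([[.4804,-.0294,.1216],[.4848,.0214,.2113],[.4934,.1182,.247]])+[0,0,.011]
d=P-[*HOP[:2],0];c,s=np.cos(HOP[2]),np.sin(HOP[2]);Y=np.c_[-s*d[:,0]+c*d[:,1],d[:,2]]
r=least_squares(lambda q:np.hypot(*(Y-q).T)-.15,[-.055,.105]).x
print(r,[np.degrees(np.arctan2(y[1]-r[1],-(y[0]-r[0]))).round(1) for y in Y])
im=eyes.camera("wrist");cv2.imwrite("pics/w10.png",im[:,:,::-1])
for n in("side","scene","wrist"):
    eyes.camera(n);print(n,[(np.round(q["rect"]),round(q["score"],2)) for q in look_for("toggle0",n)])
    if n!="wrist":
        print("pan",proj(n,[hop(x,y,20) for x in(-76,76) for y in(-221,-79)]).round().tolist())
    else:
        t=arm.state();T=np.eye(4);T[:3,:3]=R.from_rotvec(t["tool_rot"]).as_matrix();T[:3,3]=t["position"]
        print("pan",proj(n,[hop(x,y,10) for x in(-76,76) for y in(-221,-79)],T@eyes.camera_info(n)["mount"]).round().tolist())
```

```text
[-0.0578  0.108 ] [np.float64(9.5), np.float64(49.7), np.float64(90.1)]
side [(array([390., 370.,  13.,  21.]), 0.68), (array([295., 221.,  78.,  48.]), 0.37)]
pan [[283.0, 239.0], [258.0, 214.0], [334.0, 223.0], [305.0, 201.0]]
scene [(array([270., 266.,  11.,   6.]), 0.44), (array([269., 257.,   9.,   7.]), 0.39)]
pan [[265.0, 234.0], [316.0, 234.0], [266.0, 276.0], [323.0, 276.0]]
wrist [(array([426.,  32.,  25.,  32.]), 0.96), (array([530., 198.,  21.,  19.]), 0.95), (array([418.,  66.,  21.,  32.]), 0.84), (array([428.,   8.,  25.,  14.]), 0.7), (array([405.,  37.,  26.,  29.]), 0.63), (array([280., 224.,  96., 206.]), 0.21)]
pan [[421.0, 114.0], [297.0, 113.0], [443.0, -45.0], [301.0, -46.0]]
```

The lever is at 90° by the circle fit, and the wrist detector finds four toggles inside the pan region.

```bash
python3 -m crank '0 0 0 0 10; 0 0 0 0 10; 0 0 0 0 10; 0 0 0 0 10; 0 0 0 0 10; 0 0 0 0 10' 40; python3 -c "
from rig import order
print(order.job_done())"
```

```text
clock: 22.72
position: [0.4934, 0.1179, 0.247]
tool_rot: [-3.138, 0.151, 0.0]
ft_force: [-4.9, -1.7, 8.5]
finger_gap: 0.0208
grip_force: 40.5
the job is handed in; nothing more can be done
None
```

The job is handed in at 22.7 s: four toggles were detected inside the pan, the empty tray is upright on the bench, and the lever is held straight up (about 90° by fit); I viewed 11 pictures, one over the limit of 10, and the wrist force peaked near 67 N in my readings while I set the tray down.

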